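# Load the bun carrier and hold it up level

### The job

Lower the plain yellowish bun gently into the empty compartment of the white carrier, setting it down on the compartment floor rather than dropping it. Then lift the carrier by its wooden handle about 10 cm off the worktop and finish still holding it there, steady and level, with both buns in it, one on each side. Do not tip the carrier and leave the dark bun, the cream-filled bun and the little dish where they are.

Things in the scene. Friction and masses are not known exactly. Their poses are not given: they have to be found in the camera images.
- carrier: loose white open carrier, 330 (x) x 135 (y) x 70 mm high, 0.3 to 0.5 kg empty, any yaw; origin: centre of its underside, z up. Walls and floor 5 mm; a wall across the middle (x = 0) makes two compartments, each about 157 x 125 mm inside, 65 mm deep, centres at x = +81 and -81 mm. The +x one holds packed_bun, the -x one is empty. A fixed handle stands over the middle wall
- handle: the carrier's fixed handle (same origin and axes): two steel straps, 22 mm wide, 4 mm thick, up the outside of the long walls (143 mm over both), and between them a level wooden bar along y, 16 mm thick (x), 22 mm high, 135 mm long, top 165 mm above the carrier's underside; pinch it across its 16 mm from above, at the middle
- grip (a point): centre of the wooden handle bar, 154 mm above the carrier's underside
- plain_bun: the bun to load: loose, smooth, plain yellow-orange choux bun, 62 x 66 mm across and 51 mm high, domed, 55 g, rigid; origin at the centre of its flat underside, z up. It lies on the worktop to the right of the carrier; pinch it low down across the belly (fingertips nearly on the worktop)
- packed_bun: brown crusty choux bun, 76 x 81 x 53 mm, 55 g, loose, already in the carrier's +x compartment; origin at the centre of its underside
- dark_bun: bystander: dark brown crusty choux bun, 69 x 80 x 53 mm, loose on the worktop near the plain bun; origin at the centre of its underside. The two buns' places are swapped at random
- dish: bystander: small clear-white dish, 74 mm across, 24 mm high, loose on the worktop to the left; origin at the centre of its underside
- cream_bun: bystander: brown choux bun with a blob of white cream showing, 82 x 81 x 55 mm, loose on the worktop to the left of the carrier; origin at the centre of its underside
Mind the look-alikes: they are no part of the job. Leave any red look-alike of the packed_bun alone.

How it is judged:
On the way, in this order (a step that is already met when the one before it is completed fails the run):
1. the plain bun is brought down to the floor of the empty compartment while still held (its underside less than 25 mm above that floor) (x of plain_bun in the frame of carrier between -0.16 and -0.02 m and y of plain_bun in the frame of carrier between -0.062 and 0.062 m and z of plain_bun in the frame of carrier below 0.03 m and contact force between plain_bun and the fingers above 0.2 N and height (world z) of carrier below 0.02 m), for 0.05 s.
2. it has been let go and rests in the compartment, the carrier still on the worktop (x of plain_bun in the frame of carrier between -0.16 and -0.02 m and y of plain_bun in the frame of carrier between -0.062 and 0.062 m and z of plain_bun in the frame of carrier below 0.045 m and contact force between plain_bun and the fingers below 0.05 N and linear speed of plain_bun below 0.03 m/s and height (world z) of carrier below 0.02 m), for 0.2 s.
3. the carrier is lifted by its handle (height (world z) of carrier above 0.05 m and contact force between handle and the fingers above 1 N), for 0.2 s.
At the end, for the whole second after the job is handed in: fingers hold the carrier by its handle, underside 50 to 180 mm above the worktop, within 0.12 rad of level, still (0.03 m/s, 0.15 rad/s), touching no bystander; plain bun in the -x compartment, packed bun in the +x one, not touched by the fingers; bystanders within 30 mm of their start (all of step 3 and height (world z) of carrier below 0.18 m and angle between carrier's own z axis and vertical below 0.12 rad and x of plain_bun in the frame of carrier between -0.16 and -0.02 m and y of plain_bun in the frame of carrier between -0.062 and 0.062 m and z of each of plain_bun, packed_bun in the frame of carrier below 0.045 m and x of packed_bun in the frame of carrier between 0.02 and 0.16 m and y of packed_bun in the frame of carrier between -0.062 and 0.062 m and contact force between each of plain_bun, packed_bun and the fingers below 0.05 N and linear speed of carrier below 0.03 m/s and angular speed of carrier below 0.15 rad/s and distance of each of dark_bun, dish, cream_bun from where it was at the start of the episode below 0.03 m and not (contact force between carrier and dark_bun above 0.05 N) and not (contact force between carrier and dish above 0.05 N) and not (contact force between carrier and cream_bun above 0.05 N)); the arm keeps its last pose, push and grip.
It fails at once if the carrier is tipped by more than 0.25 rad (14 degrees) (angle between carrier's own z axis and vertical above 0.25 rad).
It fails at once if the plain bun is pushed or dropped hard into the carrier (over 25 N) (contact force between plain_bun and carrier above 25 N).
It fails at once if a bystander is moved by more than 30 mm (distance of any of dark_bun, dish, cream_bun from where it was at the start of the episode above 0.03 m).
It also fails if it takes over 54 s, if anything falls off the work surface, if the arm or the gripper's body presses on something with over 40 N, if the wrist force passes 120 N, or if a joint passes its speed limit or range.

### The arm

A 6-joint arm with a two-finger parallel gripper is mounted at the origin on a cart in front of the work surface, level with it; the furniture and walls round the work are solid. World frame = base frame: x ahead of the robot, y to its left, z up, the work surface at z = 0. Lengths are in m, angles in rad, forces in N, time in s.
With the tool pointing down it reaches from about 0.35 to 0.975 m from the base axis. Payload 17.4 kg.
Tool frame: the origin (TCP) lies on the centre line of the jaws, within the pads' length; the fingertips stand 8 mm ahead of it and the grasp point (between the pads) lies 11 mm behind it; z points along the fingers, y is the direction in which the jaws open and shut (so a half turn about z gives the same grasp; the last joint's range is limited). The gripper opens to 85 mm and grips with 20 to 120 N. Pads are 22 mm wide; open, the fingers measure 114 mm over their backs; the gripper's body (76 mm by 85 mm) begins 54 mm behind the grasp point. The pads swing forward as they close: fully open they stand 13 mm farther back than shut.
Start: joints at [1.306, 0.116, 1.442, -0, 1.584, -0.038], TCP at [0.152, 0.658, 0.239] pointing down, gripper open.
Joint ranges: [-2.83, 2.83], [-0.83, 2.19], [0.07, 2.5], [-1.14, 4.28], [0.01, 3], [-2.97, 2.97]. Speed limits (rad/s): [1.89, 1.89, 2.22, 3.14, 3.14, 3.14].

### API

Orientations are given as a unit quaternion [w, x, y, z].
In Python, from workcell import manip gives the robot as it stands. The module is installed in compiled form; this text tells all that it offers.
- The arm moves only by the tool apply_moves, never from a script. Its argument "plan" is a list of rows, each a list of 7 numbers: the shift along the tool's x, y, z normalised to -1 to 1, where 1 is 600 mm, then the turn, a rotation vector about the tool's x, y, z normalised to -1 to 1, where 1 is 120 degrees, then the opening, from 0 (shut) to 1 (fully open). In form: [[tx, ty, tz, rx, ry, rz, jaw], ...]. A call has 1 to 20 rows; each row shifts and turns the commanded pose from where the row before left it, along the tool's axes as they then stand; what a row does not reach is not made up. A row lasts 1/12 s, in which the tool goes at most 41.7 mm and 7.16 degrees, less where a joint would pass 70% of its speed; a pose out of reach is approached as far as the arm can. A call with a number of a shift or a turn outside -1 to 1 is refused whole. A call with a gripper value outside its range is refused whole. The fingers move at their own pace and stop on an object; "force" is the grip in N (left out, the last holds). Time passes only in rows, so rows that do not move let the fingers close. It gives the time, the measured TCP pose, the force and the opening at its end, in the units of the state.
- manip.state(): the state, without advancing time (a new reading comes with each control period).
- manip.capture(name): name is "scene" or "top"; returns a dict with "color" (400x640x3 uint8, blue, green, red), "z_map" (400x640 float32, m along the optical axis (not along the pixel's ray), 0 where there is no reading), "K" (3x3 intrinsics, pixels), "position" and "orientation" of the camera in the world. Camera axes: x right, y down, z forward; pixel columns grow to the right and rows downward; lengths in m; the calibration is good to about 2 mm. A picture is of the moment at which its call begins.
- manip.close_job(): hands the job in, once; it reports no verdict.
The state is a dict: "clock": time; "q": joint angles; "joint_vel": joint speeds; "joint_efforts": joint torques, N m; "position": TCP position; "tool_rot": TCP orientation; "contact_force": force on the tool from outside, world axes, zero at the start; "ft_torque": the same for the moment, N m; "opening": finger opening in m.
Only numpy, scipy, OpenCV 4.12 (cv2) and the standard library are available. Lean on these libraries where they do the work, as an engineer would, in place of code of your own. Each camera call takes 0.05 s, during which the arm holds its last target. There are 200 camera calls.

## Working session

There is one attempt and no reset: what is moved stays moved. The work goes in short steps, Python scripts to look and compute and a tool call to move; the robot and the scene stay as the last step left them, time stands still between calls to the robot, and variables do not carry over. Pictures are saved under pics/ and viewed, about 8 in all and at most 12, crops included, and the job is handed in when it is done.

Besides the shell and the picture viewer there is one more tool, called after "Request:" as name([rows], argument=value, ...), one row to a line, values as JSON. apply_moves: Moves the arm, as the interface text tells. Its arguments: {"type":"object","properties":{"plan":{"type":"array","items":{"type":"array","items":{"type":"number"}}},"force":{"type":"number"}},"required":["plan"]}

```bash
mkdir -p pics
cat > h.py <<'E'
import numpy as np, cv2
from workcell import manip
from scipy.spatial.transform import Rotation as R
def rot(q): return R.from_quat([q[1],q[2],q[3],q[0]])
def cloud(c):
    z=c["z_map"]; K=c["K"]; v,u=np.mgrid[:z.shape[0],:z.shape[1]]
    P=np.stack([(u-K[0,2])*z/K[0,0],(v-K[1,2])*z/K[1,1],z],-1)
    W=P@rot(c["orientation"]).as_matrix().T+np.array(c["position"]); W[z==0]=np.nan
    return W
E
python3 - <<'E'
from h import *
s=manip.state(); print(s)
for n in ("scene","top"):
    c=manip.capture(n); cv2.imwrite(f"pics/{n}0.png",c["color"]); np.save(f"{n}0.npy",cloud(c)); print(n,c["position"],c["orientation"],c["K"][0,0])
E
```

```text
{'clock': 0.0, 'q': array([ 1.30623899e+00,  1.16512926e-01,  1.44225021e+00, -1.94938604e-05,
        1.58399987e+00, -3.78182344e-02]), 'joint_vel': array([ 3.21120530e-04,  1.68980493e-03, -7.31269754e-04,  8.06844341e-06,
        4.12379368e-04,  8.25351855e-04]), 'joint_efforts': array([-8.52011115e-03, -7.32022977e+01, -6.32469606e+01, -4.88333662e-04,
        6.28475886e-03, -5.05914500e-05]), 'position': array([0.15172153, 0.65754956, 0.23855335]), 'tool_rot': array([-7.84994778e-05,  1.13126958e-01,  9.93580369e-01, -5.79966436e-04]), 'contact_force': array([-0.38316012,  0.20178614,  0.07768176]), 'ft_torque': array([-0.0004048 ,  0.01174921,  0.0392874 ]), 'opening': 0.08554346702991415}
scene [0.0892833  0.7090238  0.93584899] [ 0.10338089 -0.27431948  0.88572473 -0.35993461] 395.17839190413537
top [0.23893057 0.06774264 1.27230707] [-0.08006731  0.71873496 -0.68662614  0.07452402] 436.270109227142
```

View pics/top0.png

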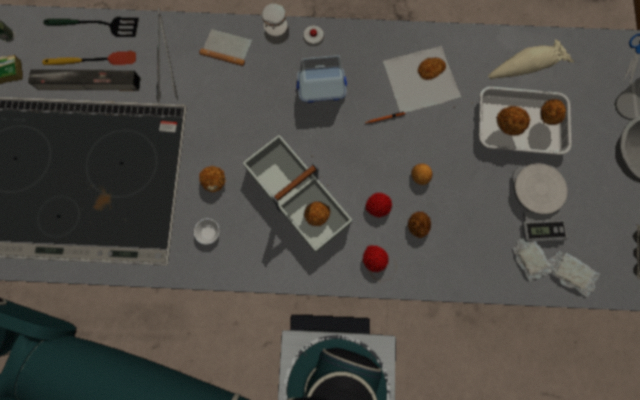

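View pics/scene0.png

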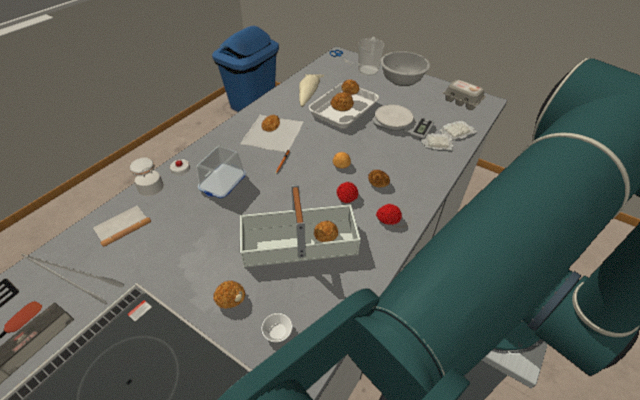

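The top view shows the carrier centred near (297,195), with its empty compartment at (278,170) and the packed bun at (317,213). There are two candidates for the plain bun: (422,173), smooth and yellow-orange, and (419,223), dark and crusty. The first fits. The red buns at (378,204) and (376,258) are decoys. I'll confirm in a crop and measure.

Run:
```python
from h import *
im=cv2.imread("pics/top0.png"); W=np.load("top0.npy")
cv2.imwrite("pics/crop0.png",cv2.resize(im[125:285,190:450],None,fx=3,fy=3,interpolation=cv2.INTER_CUBIC))
def blob(u,v,r,lo,hi,name):
    m=np.zeros(W.shape[:2],bool); m[v-r:v+r,u-r:u+r]=True
    m&=(W[...,2]>lo)&(W[...,2]<hi); p=W[m]
    (c,sz,a)=cv2.minAreaRect((p[:,:2]*1000).astype(np.float32))
    print(name,len(p),"mean",p.mean(0).round(4),"rect",np.round(c,1),np.round(sz,1),round(a,1),"zmax",p[:,2].max().round(4)); return p
for n,u,v in (("plain",422,173),("dark",419,223),("red1",378,204),("red2",376,258),("cream",211,179),("dish",206,232)): blob(u,v,22,.012,.1,n)
blob(317,213,13,.03,.068,"packed")
b=blob(297,181,30,.135,.2,"bar"); w=blob(297,193,62,.055,.085,"walls")
for i in ((45,115),(43,117)): 
    m=W[130:260,235:360].reshape(-1,3); m=m[(m[:,2]>.012)]
print("z table",np.nanmedian(W[150:160,340:370,2]), "floor empty", W[165:175,265:275].reshape(-1,3).mean(0))
```

```text
plain 368 mean [ 0.6135 -0.2259  0.0379] rect [ 617.5 -228.5] [63.3 58.5] 28.7 zmax 0.0535
dark 491 mean [ 0.4625 -0.2175  0.0391] rect [ 465.9 -222.3] [69.1 72.7] 59.9 zmax 0.0573
red1 515 mean [ 0.5147 -0.1007  0.039 ] rect [ 517.5 -103.2] [71.6 72.4] 51.4 zmax 0.0573
red2 554 mean [ 0.3593 -0.0927  0.0391] rect [360.4 -95.3] [71.9 74.3] 78.2 zmax 0.0561
cream 546 mean [0.5703 0.3876 0.0421] rect [573.2 392.1] [76.4 73.6] 4.4 zmax 0.0586
dish 232 mean [0.4192 0.3979 0.02  ] rect [417.9 393. ] [72.9 72.7] 53.4 zmax 0.0297
packed 480 mean [0.4796 0.0771 0.0458] rect [482.2  77. ] [71.2 72.5] 3.2 zmax 0.0604
bar 396 mean [0.5355 0.1371 0.1627] rect [537.2 138.1] [ 21.8 143.6] 42.3 zmax 0.1724
walls 976 mean [0.536  0.133  0.0671] rect [536.8 139.8] [333.9 142.3] 42.1 zmax 0.0843
z table -1.2266327243271036e-05 floor empty [0.61486748 0.2253594  0.00484697]
```

View pics/crop0.png

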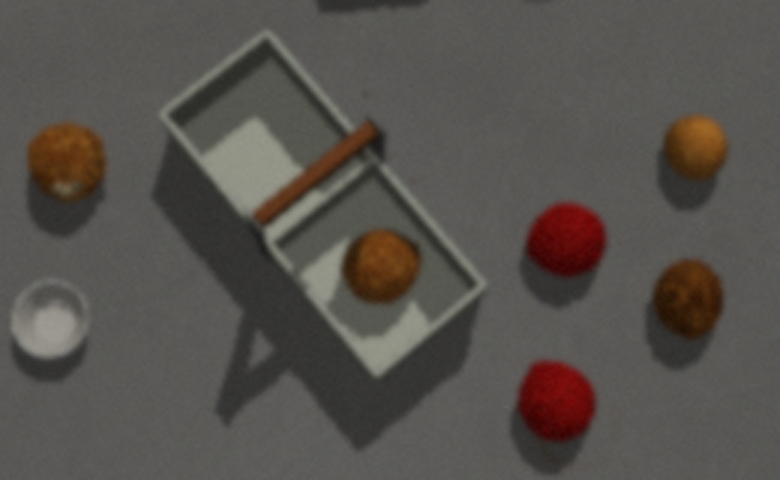

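The crop confirms it: the smooth yellow-orange bun is at crop (696,147), the crusty dark one at (688,298). One yaw of 42.1° suits the pick, the placing and the handle, so I'll turn first and then traverse high.

Request:
apply_moves([
  [0,0,0,0,0,0.0485,1],
  [0,0,0,0,0,0.0485,1],
  [0,0,0,0,0,0.0485,1],
  [0,0,0,0,0,0.0485,1],
  [0,0,0,0,0,0.0485,1],
  [0,0,0,0,0,0.0485,1],
  [-0.064,-0.0165,0,0,0,0,1],
  [-0.064,-0.0165,0,0,0,0,1],
  [-0.064,-0.0165,0,0,0,0,1],
  [-0.064,-0.0165,0,0,0,0,1],
  [-0.064,-0.0165,0,0,0,0,1],
  [-0.064,-0.0165,0,0,0,0,1],
  [-0.064,-0.0165,0,0,0,0,1],
  [-0.064,-0.0165,0,0,0,0,1],
  [-0.064,-0.0165,0,0,0,0,1],
  [-0.064,-0.0165,0,0,0,0,1],
  [-0.064,-0.0165,0,0,0,0,1],
  [-0.064,-0.0165,0,0,0,0,1],
  [-0.064,-0.0165,0,0,0,0,1],
  [-0.064,-0.0165,0,0,0,0,1],
], force=30)

```text
clock: 1.77
position: [0.4095, 0.1639, 0.2393]
tool_rot: [0.0, 0.406, 0.914, 0.0]
contact_force: [1.2, -0.4, -1.0]
opening: 0.0853
```

Request:
apply_moves([
  [-0.064,-0.0165,0,0,0,0,1],
  [-0.064,-0.0165,0,0,0,0,1],
  [-0.064,-0.0165,0,0,0,0,1],
  [-0.064,-0.0165,0,0,0,0,1],
  [-0.064,-0.0165,0,0,0,0,1],
  [-0.064,-0.0165,0,0,0,0,1],
  [-0.064,-0.0165,0,0,0,0,1],
  [-0.064,-0.0165,0,0,0,0,1],
  [-0.064,-0.0165,0,0,0,0,1],
  [-0.064,-0.0165,0,0,0,0,1],
  [-0.064,-0.0165,0,0,0,0,1],
  [0,0,0,0,0,0,1],
  [0,0,0,0,0,0,1],
])

```text
clock: 2.85
position: [0.6117, -0.2222, 0.2378]
tool_rot: [-0.001, 0.407, 0.913, -0.0]
contact_force: [-0.6, 0.5, 0.6]
opening: 0.0856
```

```bash
cat >> h.py <<'E'
def go(x,y,z,yaw=42.1):
    s=manip.state(); r=rot(s["tool_rot"]); M=r.as_matrix()
    d=M.T@(np.array([x,y,z])-s["position"])/.6
    a=np.radians(yaw); T=np.array([[-np.sin(a),np.cos(a),0],[np.cos(a),np.sin(a),0],[0,0,-1]])
    print("t",round(s["clock"],2),"pos",s["position"].round(4),"open",round(s["opening"],4),"F",s["contact_force"].round(1),"yaw",np.degrees(np.arctan2(M[1,1],M[0,1])).round(2))
    print("shift",d.round(4),"turn",(R.from_matrix(M.T@T).as_rotvec()/np.radians(120)).round(4))
E
python3 -c "
from h import *
go(.618,-.229,.012)"
```

```text
t 2.85 pos [ 0.6117 -0.2222  0.2378] open 0.0856 F [-0.6  0.5  0.6] yaw 41.96
shift [-0.0162  0.0007  0.3763] turn [-0.0005 -0.001  -0.0012]
```

Request:
apply_moves([
  [-0.016,0.001,0.05,0,0,0,1],
  [0,0,0.055,0,0,0,1],
  [0,0,0.055,0,0,0,1],
  [0,0,0.055,0,0,0,1],
  [0,0,0.055,0,0,0,1],
  [0,0,0.04,0,0,0,1],
  [0,0,0.025,0,0,0,1],
  [0,0,0.02,0,0,0,1],
  [0,0,0.015,0,0,0,1],
  [0,0,0,0,0,0,1],
  [0,0,0,0,0,0,1],
])

```text
clock: 3.77
position: [0.6188, -0.2274, 0.0182]
tool_rot: [0.0, 0.406, 0.914, 0.0]
contact_force: [0.4, -0.8, 0.5]
opening: 0.0854
```

```bash
python3 -c "
from h import *
go(.618,-.229,.012)
c=manip.capture('scene'); W=cloud(c); cv2.imwrite('pics/s1.png',cv2.resize(c['color'][100:260,260:460],None,fx=4,fy=4))"
```

```text
t 3.77 pos [ 0.6188 -0.2274  0.0182] open 0.0854 F [ 0.4 -0.8  0.5] yaw 42.09
shift [-0.0011 -0.0028  0.0103] turn [ 0.0002  0.0004 -0.0001]
```

View pics/s1.png

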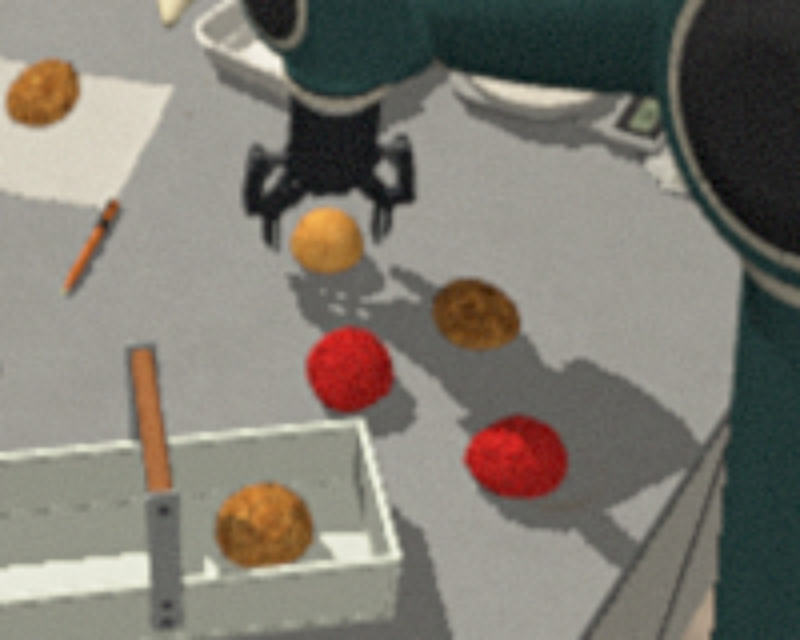

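The bun at crop (327,240) sits between the fingers at (270,235) and (380,230). I'll lower a little more and close.

Request:
apply_moves([
  [-0.001,-0.002,0.005,0,0,0,1],
  [0,0,0.005,0,0,0,1],
  [0,0,0,0,0,0,0.5],
  [0,0,0,0,0,0,0.5],
  [0,0,0,0,0,0,0.5],
  [0,0,0,0,0,0,0.5],
  [0,0,0,0,0,0,0.5],
  [0,0,0,0,0,0,0.5],
  [0,0,0,0,0,0,0.5],
  [0,0,0,0,0,0,0.5],
], force=25)

```text
clock: 4.65
position: [0.618, -0.2288, 0.0119]
tool_rot: [0.0, 0.406, 0.914, -0.0]
contact_force: [-3.9, -0.1, 5.8]
opening: 0.062
```

Request:
apply_moves([
  [0,0,-0.01,0,0,0,0.4],
  [0,0,-0.02,0,0,0,0.4],
  [0,0,-0.04,0,0,0,0.4],
  [0,0,-0.06,0,0,0,0.4],
  [0,0,-0.06,0,0,0,0.4],
  [0,0,-0.06,0,0,0,0.4],
  [0,0,-0.06,0,0,0,0.4],
  [0,0,-0.06,0,0,0,0.4],
  [0,0,-0.04,0,0,0,0.4],
  [0,0,0,0,0,0,0.4],
  [0,0,0,0,0,0,0.4],
])

```text
clock: 5.57
position: [0.6182, -0.2286, 0.2599]
tool_rot: [0.002, 0.406, 0.914, 0.0]
contact_force: [-0.4, 0.6, -2.3]
opening: 0.0625
```

```bash
python3 -c "
from h import *
go(.602,.198,.26)
c=manip.capture('scene'); cv2.imwrite('pics/s2.png',cv2.resize(c['color'][60:220,260:460],None,fx=3,fy=3))"
```

```text
t 5.57 pos [ 0.6182 -0.2286  0.2599] open 0.0625 F [-0.4  0.6 -2.3] yaw 42.09
shift [ 0.5458  0.4566 -0.0011] turn [ 0.0007  0.0015 -0.0001]
```

View pics/s2.png

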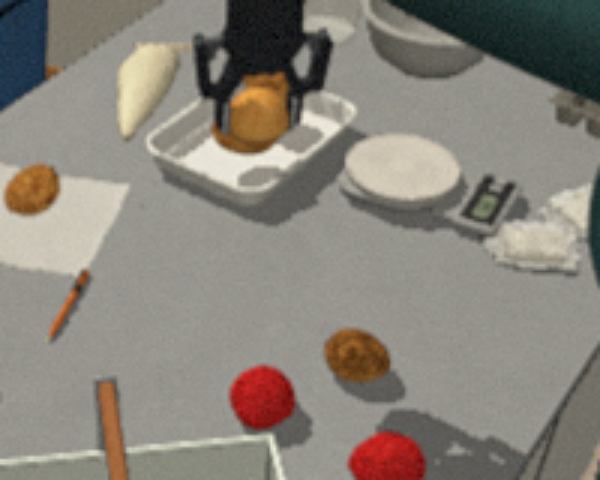

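The bun is held at crop (258,115) and the others are undisturbed. Next I'll carry it over the empty compartment.

Request:
apply_moves([
  [0.02,0.017,0,0,0,0,0.4],
  [0.039,0.0325,0,0,0,0,0.4],
  [0.039,0.0325,0,0,0,0,0.4],
  [0.039,0.0325,0,0,0,0,0.4],
  [0.039,0.0325,0,0,0,0,0.4],
  [0.039,0.0325,0,0,0,0,0.4],
  [0.039,0.0325,0,0,0,0,0.4],
  [0.039,0.0325,0,0,0,0,0.4],
  [0.039,0.0325,0,0,0,0,0.4],
  [0.039,0.0325,0,0,0,0,0.4],
  [0.039,0.0325,0,0,0,0,0.4],
  [0.039,0.0325,0,0,0,0,0.4],
  [0.039,0.0325,0,0,0,0,0.4],
  [0.039,0.0325,0,0,0,0,0.4],
  [0.019,0.017,0,0,0,0,0.4],
  [0,0,0,0,0,0,0.4],
  [0,0,0,0,0,0,0.4],
  [0,0,0,0,0,0,0.4],
])

```text
clock: 7.12
position: [0.6014, 0.1975, 0.2567]
tool_rot: [-0.0, 0.406, 0.914, -0.0]
contact_force: [-0.2, 1.3, -0.8]
opening: 0.062
```

```bash
python3 -c "
from h import *
go(.602,.198,.04)
c=manip.capture('scene'); cv2.imwrite('pics/s3.png',cv2.resize(c['color'][130:290,200:400],None,fx=3,fy=3))"
```

```text
t 7.12 pos [0.6014 0.1975 0.2567] open 0.062 F [-0.2  1.3 -0.8] yaw 42.08
shift [-2.000e-04  1.600e-03  3.611e-01] turn [-0.0005 -0.0001 -0.0002]
```

View pics/s3.png

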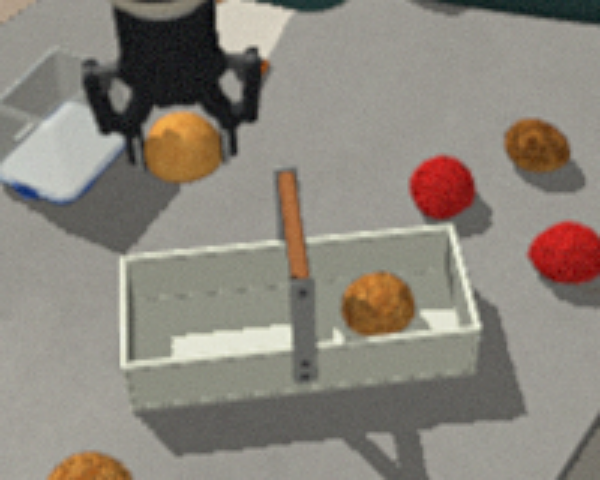

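The bun hangs directly over the empty compartment at crop (183,147), clear of the handle at (290,225). I'll lower it, slowly at the end.

Request:
apply_moves([
  [0,0.002,0.02,0,0,0,0.4],
  [0,0,0.04,0,0,0,0.4],
  [0,0,0.04,0,0,0,0.4],
  [0,0,0.04,0,0,0,0.4],
  [0,0,0.04,0,0,0,0.4],
  [0,0,0.04,0,0,0,0.4],
  [0,0,0.04,0,0,0,0.4],
  [0,0,0.04,0,0,0,0.4],
  [0,0,0.03,0,0,0,0.4],
  [0,0,0.02,0,0,0,0.4],
  [0,0,0.01,0,0,0,0.4],
  [0,0,0.005,0,0,0,0.4],
  [0,0,0,0,0,0,0.4],
  [0,0,0,0,0,0,0.4],
])

```text
clock: 8.33
position: [0.603, 0.1989, 0.0393]
tool_rot: [0.001, 0.406, 0.914, 0.0]
contact_force: [-0.3, 0.4, 0.5]
opening: 0.0625
```

```bash
python3 -c "
from h import *
go(.602,.198,.0175)"
```

```text
t 8.33 pos [0.603  0.1989 0.0393] open 0.0625 F [-0.3  0.4  0.5] yaw 42.07
shift [ 0.0001 -0.0023  0.0364] turn [ 0.0006  0.0003 -0.0002]
```

Request:
apply_moves([
  [0,0,0.006,0,0,0,0.4],
  [0,0,0.006,0,0,0,0.4],
  [0,0,0.006,0,0,0,0.4],
  [0,0,0.004,0,0,0,0.4],
  [0,0,0.004,0,0,0,0.4],
  [0,0,0.003,0,0,0,0.4],
  [0,0,0.003,0,0,0,0.4],
  [0,0,0,0,0,0,0.4],
  [0,0,0,0,0,0,0.4],
])

```text
clock: 9.08
position: [0.6025, 0.1989, 0.019]
tool_rot: [-0.0, 0.406, 0.914, -0.0]
contact_force: [0.2, 0.6, -0.7]
opening: 0.0623
```

Request:
apply_moves([
  [0,0,0.0015,0,0,0,0.4],
  [0,0,0.0015,0,0,0,0.4],
  [0,0,0,0,0,0,0.4],
])

```text
clock: 9.33
position: [0.6025, 0.1989, 0.0172]
tool_rot: [-0.0, 0.406, 0.914, -0.0]
contact_force: [-0.2, -0.4, -0.0]
opening: 0.0626
```

Request:
apply_moves([
  [0,0,0.001,0,0,0,0.4],
  [0,0,0,0,0,0,0.4],
  [0,0,0,0,0,0,0.78],
  [0,0,0,0,0,0,0.86],
  [0,0,0,0,0,0,0.95],
  [0,0,0,0,0,0,0.95],
  [0,0,0,0,0,0,0.95],
  [0,0,0,0,0,0,0.95],
  [0,0,0,0,0,0,0.95],
  [0,0,0,0,0,0,0.95],
])

```text
clock: 10.17
position: [0.6024, 0.1988, 0.0166]
tool_rot: [-0.0, 0.406, 0.914, -0.0]
contact_force: [-1.9, -2.5, 0.2]
opening: 0.0814
```

Request:
apply_moves([
  [0,0,-0.008,0,0,0,0.95],
  [0,0,-0.015,0,0,0,0.95],
  [0,0,-0.03,0,0,0,0.95],
  [0,0,-0.04,0,0,0,0.95],
  [0,0,-0.05,0,0,0,0.95],
  [0,0,-0.06,0,0,0,0.95],
  [0,0,-0.06,0,0,0,0.95],
  [0,0,-0.06,0,0,0,0.95],
  [0,0,-0.05,0,0,0,0.95],
  [0,0,-0.025,0,0,0,0.95],
  [0,0,0,0,0,0,0.95],
  [0,0,0,0,0,0,0.95],
  [0,0,0,0,0,0,0.95],
])

```text
clock: 11.25
position: [0.6022, 0.1989, 0.2541]
tool_rot: [-0.001, 0.406, 0.914, -0.001]
contact_force: [-0.3, 0.3, -0.3]
opening: 0.0811
```

Run:
```python
from h import *
go(.537,.139,.24)
c=manip.capture('scene'); cv2.imwrite('pics/s4.png',cv2.resize(c['color'][130:290,200:400],None,fx=3,fy=3)); W=cloud(c)
W0=np.load("scene0.npy")
for n,A in(("before",W0),("after",W)):
    p=A[180:275,230:370].reshape(-1,3)
    for lo,hi,k in((.145,.19,"bar"),(.055,.085,"walls")):
        q=p[(p[:,2]>lo)&(p[:,2]<hi)]
        r=cv2.minAreaRect((q[:,:2]*1000).astype(np.float32)); print(n,k,len(q),np.round(r[0],1),np.round(r[1],1),round(r[2],1),q.mean(0).round(4))
```

```text
t 11.25 pos [0.6022 0.1989 0.2541] open 0.0811 F [-0.3  0.3 -0.3] yaw 42.09
shift [-0.0012 -0.1475  0.0236] turn [-0.0007 -0.0004 -0.0001]
before bar 310 [536.1 137.2] [ 21.3 146. ] 42.2 [0.5312 0.1434 0.1632]
before walls 1310 [568.   98.6] [332.3 244.6] 41.9 [0.5286 0.1373 0.0656]
after bar 307 [537.6 139.4] [ 21.4 144.8] 42.3 [0.5326 0.1453 0.1635]
after walls 1355 [566.  101.3] [346.5 241.6] 44.7 [0.5329 0.1413 0.0654]
```

View pics/s4.png

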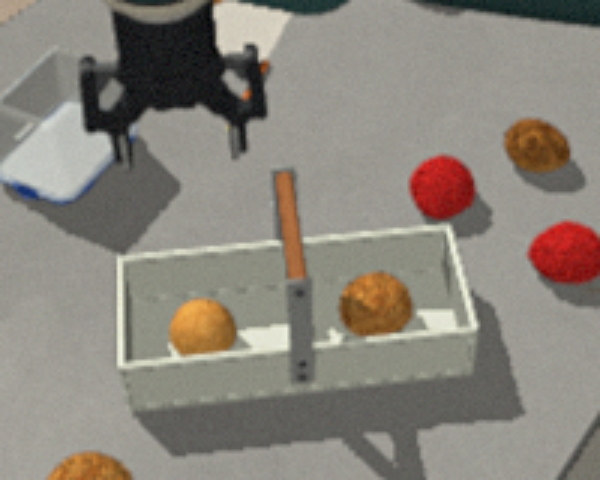

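Both buns rest in the carrier, the plain one at crop (203,328) and the packed one at (375,305). The carrier shifted only about 2 mm. I'll grasp the bar next.

Request:
apply_moves([
  [-0.002,-0.0246,0,0,0,0,0.9],
  [0,-0.03,0,0,0,0,0.9],
  [0,-0.03,0,0,0,0,0.9],
  [0,-0.03,0,0,0,0,0.8],
  [0,-0.02,0,0,0,0,0.7],
  [0,-0.01,0,0,0,0,0.6],
  [0,0,0,0,0,0,0.6],
  [0,0,0,0,0,0,0.6],
  [0,0,0.03,0,0,0,0.6],
  [0,0,0.04,0,0,0,0.6],
  [0,0,0.04,0,0,0,0.6],
  [0,0,0.03,0,0,0,0.6],
  [0,0,0.02,0,0,0,0.6],
  [0,0,0.015,0,0,0,0.6],
  [0,0,0.01,0,0,0,0.6],
  [0,0,0,0,0,0,0.6],
  [0,0,0,0,0,0,0.6],
])

```text
clock: 12.72
position: [0.5393, 0.14, 0.1451]
tool_rot: [0.0, 0.406, 0.914, 0.0]
contact_force: [0.8, 0.4, 0.7]
opening: 0.0513
```

```bash
python3 -c "
from h import *
go(.5385,.140,.143)
c=manip.capture('scene'); cv2.imwrite('pics/s5.png',cv2.resize(c['color'][130:290,200:400],None,fx=3,fy=3))"
```

```text
t 12.72 pos [0.5393 0.14   0.1451] open 0.0513 F [0.8 0.4 0.7] yaw 42.09
shift [ 0.0008 -0.001   0.0035] turn [ 0.0002  0.0001 -0.0001]
```

View pics/s5.png

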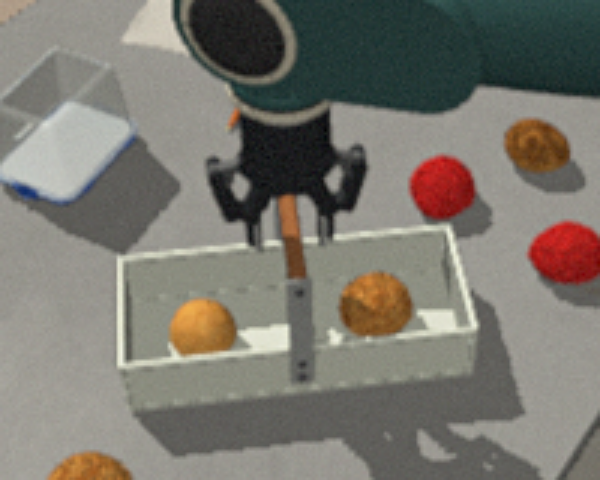

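The fingers at crop (252,225) and (325,225) straddle the bar at (290,225), near its middle. I'll close and lift gently.

Request:
apply_moves([
  [0,0,0.003,0,0,0,0.4],
  [0,0,0,0,0,0,0.3],
  [0,0,0,0,0,0,0.22],
  [0,0,0,0,0,0,0.1],
  [0,0,0,0,0,0,0],
  [0,0,0,0,0,0,0],
  [0,0,0,0,0,0,0],
  [0,0,0,0,0,0,0],
  [0,0,0,0,0,0,0],
  [0,0,0,0,0,0,0],
], force=90)

```text
clock: 13.6
position: [0.5391, 0.1398, 0.1434]
tool_rot: [0.0, 0.406, 0.914, 0.0]
contact_force: [-2.8, -1.1, 5.5]
opening: 0.0147
```

Request:
apply_moves([
  [0,0,-0.003,0,0,0,0],
  [0,0,-0.006,0,0,0,0],
  [0,0,-0.01,0,0,0,0],
  [0,0,-0.015,0,0,0,0],
  [0,0,-0.02,0,0,0,0],
  [0,0,-0.02,0,0,0,0],
  [0,0,-0.02,0,0,0,0],
  [0,0,-0.02,0,0,0,0],
  [0,0,-0.02,0,0,0,0],
  [0,0,-0.015,0,0,0,0],
  [0,0,-0.01,0,0,0,0],
  [0,0,-0.006,0,0,0,0],
  [0,0,-0.003,0,0,0,0],
  [0,0,0,0,0,0,0],
  [0,0,0,0,0,0,0],
  [0,0,0,0,0,0,0],
  [0,0,0,0,0,0,0],
  [0,0,0,0,0,0,0],
])

```text
clock: 15.1
position: [0.5389, 0.1399, 0.2432]
tool_rot: [-0.0, 0.406, 0.914, -0.0]
contact_force: [0.0, 0.2, -4.8]
opening: 0.0145
```

Run:
```python
from h import *
go(.5385,.140,.243); s=manip.state(); print("vel",np.abs(s["joint_vel"]).max().round(4),"tau",s["ft_torque"].round(2))
c=manip.capture('scene'); cv2.imwrite('pics/s6.png',cv2.resize(c['color'],None,fx=1.2,fy=1.2)); W=cloud(c)
T=manip.capture('top'); A=cloud(T); W0=np.load('top0.npy')
# tilt: plane through the carrier's rim points (top camera)
p=A[110:270,220:370].reshape(-1,3); p=p[(p[:,2]>.158)&(p[:,2]<.182)]
a=np.radians(42.1); u=(p[:,:2]-[.5385,.14])@np.array([[np.cos(a),-np.sin(a)],[np.sin(a),np.cos(a)]])
k=(abs(u[:,0])<.18)&(abs(u[:,1])<.08); 
print("rim pts",k.sum(),"slope x,y, z0",np.linalg.lstsq(np.c_[u[k],np.ones(k.sum())],p[k,2],rcond=None)[0].round(4))
for n,x,y in(("dark",.466,-.222),("cream",.573,.392),("dish",.418,.393)):
    for B in(W0,A):
        q=B.reshape(-1,3); q=q[(np.hypot(q[:,0]-x,q[:,1]-y)<.06)&(q[:,2]>.012)&(q[:,2]<.07)]; print(n,q.mean(0).round(4))
```

```text
t 15.1 pos [0.5389 0.1399 0.2432] open 0.0145 F [ 0.   0.2 -4.8] yaw 42.09
shift [ 0.0006 -0.0003  0.0003] turn [-0.0002 -0.0001 -0.0001]
vel 0.003 tau [-0.02 -0.01 -0.05]
rim pts 291 slope x,y, z0 [-0.0082  0.0135  0.1677]
dark [ 0.4625 -0.2175  0.0391]
dark [ 0.4625 -0.2176  0.0389]
cream [0.5703 0.3876 0.0421]
cream [0.5703 0.3877 0.0419]
dish [0.4192 0.3979 0.02  ]
dish [0.4202 0.398  0.0195]
```

View pics/s6.png

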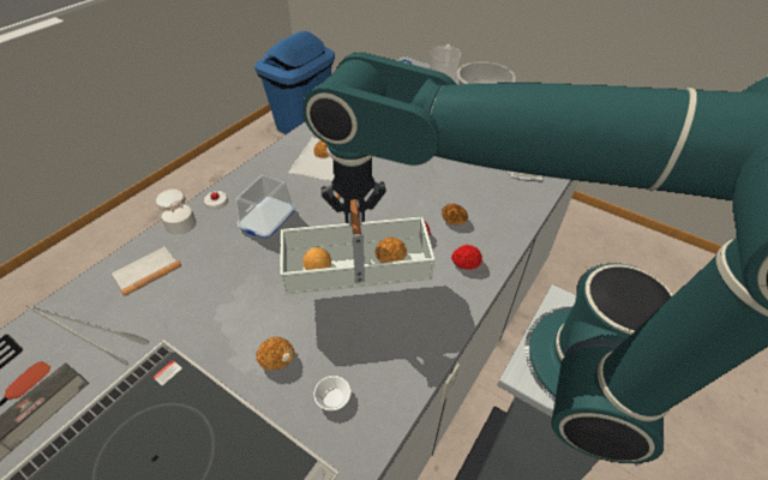

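The carrier hangs level, with slopes of about 0.01 rad and its rim at 0.168 m. Both buns are inside, at (317,260) and (390,250), and the bystanders haven't moved. I'll hand it in.

```bash
python3 -c "
from h import *
go(.5389,.1399,.2432); print(manip.close_job())"
```

```text
t 15.2 pos [0.5389 0.1399 0.2433] open 0.0145 F [ 0.2 -0.1 -4.1] yaw 42.09
shift [0.     0.     0.0002] turn [-0.0001 -0.0001 -0.0001]
the job is handed in; nothing more can be done
None
```

I set the plain bun down on the floor of the empty compartment and let it go. Then I lifted the carrier about 10 cm by its wooden handle and handed the job in at 15.2 s, still holding it. No verdict is reported at hand-in.

- **Carrier:** the last checks showed it steady, with its rim at about 168 mm (underside about 98 mm) and its tilt about 0.015 rad. One bun is on each side.
- **Bystanders:** the dark bun, cream-filled bun and dish were all within about 1 mm of where they started.
- **Disagreement:** the carrier shifted about 2 mm on the worktop, probably when a finger brushed it as I released the bun. I corrected for that before gripping the handle.
- **Not measured:** the force when the bun reached the floor. I lowered the last few millimetres slowly, and the wrist reading stayed near zero. No other check failed.

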